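# Zero the film thickness tester and hold its lifting lever forward

## Robot

A 6-joint arm with a two-finger parallel gripper is mounted at the origin on the work surface. World frame = base frame: x ahead of the robot, y to its left, z up, the work surface at z = 0. Lengths are in m, angles in degrees, forces in N, time in s.
With the tool pointing down it reaches from about 0.375 to 0.9 m from the base axis. Payload 3.1 kg.
Tool frame: the origin (TCP) lies on the front face of the gripper's body, between the roots of the fingers; the fingertips stand 70 mm ahead of it and the grasp point (between the pads) lies 51 mm ahead of it (bot.tip_extent is the distance from the TCP to the fingertips, in m); z points along the fingers, x is the direction in which the jaws open and shut, and the axes are right-handed (so a half turn about z gives the same grasp; the last joint's range is limited). The gripper opens to 87 mm and grips with 3 to 60 N. Pads are 19 mm wide; open, the fingers measure 117 mm over their backs; the gripper's body (75 mm by 190 mm) begins 51 mm behind the grasp point.
Start: joints at [-85.285, 30.224, 82.088, -0, 67.689, -10.227], TCP at [0.161, -0.604, 0.292] pointing down, gripper open.
Joint ranges: [-176.69, 176.69], [-43.24, 126.21], [12.49, 139.97], [-82, 262], [0, 151.66], [-163.58, 163.58]. Speed limits (degrees/s): [159.86, 159.86, 180, 180, 180, 180].

## Interface

Orientations are given as a 3x3 rotation matrix whose columns are the frame's x, y, z axes.
In Python, from rig import bot, viewer, ticket gives the robot as it stands. The module is installed in compiled form; this text tells all that it offers.
- The arm moves only by the tool arm_command, never from a script. Its argument "targets" is a list of rows, each an object with "rot": the turn, a rotation vector about the tool's x, y, z in degrees, a list of three; "offset": the shift along the tool's x, y, z in cm, a list of three; "gripper": the closure, from 0 (fully open) to 1 (shut). A call has 1 to 8 rows; each row is the pose to reach, as a shift and turn from the pose commanded when the call began, along the tool's axes at that moment; what a row does not reach only later rows make up. A row lasts 1/10 s, in which the tool goes at most 50 mm and 8.59 degrees, less where a joint would pass 70% of its speed; a pose out of reach is approached as far as the arm can. A call with a gripper value outside its range is refused whole. The fingers move at their own pace and stop on an object; the grip force is fixed at half the most. Time passes only in rows, so rows that repeat a pose let the fingers close. It gives the time, the measured TCP pose, the force and the opening at its end, in the units of the state.
- bot.read_state(): the state, without advancing time (a new reading comes with each control period).
- viewer.capture(name): name is "scene" or "top" or "wrist"; returns a dict with "frame" (384x512x3 uint8, red, green, blue), "fx", "fy", "cx", "cy" (pixels), "D" ([k1, k2, p1, p2, k3] as OpenCV has them; the pictures are not rectified), "view" (4x4, takes a point from world to camera coordinates). Camera axes: x right, y down, z forward; pixel columns grow to the right and rows downward; lengths in m; the calibration is good to about 2 mm. A picture is of the moment at which its call begins. There is no depth.
- ticket.hand_in(): hands the job in, once; it reports no verdict.
The state is a dict: "time_s": time; "joint_positions": joint angles; "qvel": joint speeds; "tau": joint torques, N m; "position": TCP position; "tcp_rot": TCP orientation; "force": force on the tool from outside, world axes, zero at the start; "moment": the same for the moment, N m; "opening": opening from 0.0 (shut) to 1.0 (fully open).
Only numpy, scipy, OpenCV 4.12 (cv2) and the standard library are available. Lean on these libraries where they do the work, as an engineer would, in place of code of your own. Each camera call takes 0.05 s, during which the arm holds its last target. There are 200 camera calls.

## Task

Get the bench thickness tester ready for a film sample: while its presser foot still rests on the anvil, press the round key (power), then the middle one of the three small square keys (millimetres), then the long bar key (zero), one at a time, each right down and let up again, and do not press the other two square keys. Then pull the lifting lever on the tester's side forward by its ball-knobbed handle, against its spring, all the way to its stop, and keep holding it there: the program finishes while holding the lever, with the foot raised so that a colleague can slide the film in. Leave the other things on the bench where they are.

Things in the scene. Friction and masses are not known exactly. Their poses are not given: they have to be found in the camera images.
- gauge: Bench thickness tester, fixed: white plinth 200 x 300 mm, 55 high, sloped grey key panel on its right half, grey column with overhanging head on its left half, anvil and presser foot under the head, lifting lever on the head's left side. Origin on the bench surface; -x front (operator's side), +y left, z up; only yaw varies. Plinth spans x -100 to 100, y -195 to 105 mm.
- head_top (a point): Middle of the top face of the tester's head, at (15, 60, 200) mm in the tester's frame. The head spans x -55 to 85, y 30 to 90, z 130 to 200 mm; on it, at (-30, 60), a small cylinder reaches z 232. The column below spans x 30 to 85. Nothing else of the tester but the lever stands higher than z 92.
- panel (a point): Middle of the key panel's surface, at (-5, -115, 74) mm in the tester's frame. The panel is 175 x 155 mm (front to back, across) and slopes up 0.17 rad towards the back. Keys are in two rows 50 mm apart, 44 mm apart within a row: front row round key (left), long bar key (right); back row three square keys; behind them the display.
- pivot (a point): Point on the lever's pivot axis (along the tester's y), in the plane in which the ball knob moves: at (0, 140, 165) mm in the tester's frame. At joint value q the ball's centre is at x = 110 sin(0.262 - q), z = 165 + 110 cos(0.262 - q) mm: (28, 140, 271) at rest, (-103, 140, 203) at the stop.
- lever_handle: Lever handle: steel rod 9 mm thick with a bright metal ball knob, 30 mm diameter, at its end; origin at the ball's centre, 110 mm from the pivot axis and 50 mm left of the head's side. From 22 mm below the ball the rod is cranked towards the head. The ball can be pinched from above with the fingers closing along the tester's y, and so turns between them as the lever swings.
- lift_lever (a joint): Lever angle, rad: 0 at rest (leaning 15 degrees back from upright), grows as the lever is pulled forward (towards the tester's front, -x), 1.48 at the forward stop (70 degrees forward of upright). Sprung back to 0 by itself if let go: at the knob it takes about 3 N at first, growing to 7 N at the stop.
- presser_foot (a joint): Height of the presser foot above the anvil, m: 0 when resting, 0.008 with the lever at its stop. Driven by the lever only.
- key_power_top (a point): Middle of the top of the round key (power), 20 mm diameter, at the left of the panel's front row. All keys are white, stand 7 mm proud of the panel and go down 4 mm square to the panel (so nearly straight down) against a spring: 1.5 N at first, 4.7 N fully down.
- key_power (a joint): Travel of the round key, m: 0 up, 0.004 fully down.
- key_mid_top (a point): Middle of the top of the middle one of the three square keys (millimetres), 16 x 16 mm, in the panel's back row.
- key_mid (a joint): Travel of the middle square key, m: 0 up, 0.004 fully down.
- key_zero_top (a point): Middle of the top of the long bar key (zero), 16 x 44 mm (long along the tester's y), at the right of the panel's front row.
- key_zero (a joint): Travel of the long bar key, m: 0 up, 0.004 fully down.
- key_left (a joint): Travel of the left square key, 44 mm left of the middle one, m: not to be pressed.
- key_right (a joint): Travel of the right square key, 44 mm right of the middle one, m: not to be pressed.
- setting_disc: Bystander: steel setting disc, 26 mm diameter, 10 mm high, lying on the plinth between anvil and key panel. Origin under its middle.
- tweezers: Bystander: steel tweezers 120 x 12 x 8 mm, lying on the bench in front of the tester. Origin under the middle, long along own x.
- petri_dish: Bystander: clear petri dish, 94 mm diameter, 16 mm high, on the bench left of the lever. Origin under its middle.
- beaker: Bystander: glass beaker, 66 mm diameter, 85 mm high, on the bench right of the tester. Origin under its middle.
- amber_bottle: Bystander: amber reagent bottle with blue cap, 72 mm diameter, 165 mm high. Origin under its middle.
- wash_bottle: Bystander: white wash bottle, 68 mm diameter, 190 mm high with its bent spout. Origin under its middle.
- film_roll: Bystander: standing roll of plastic film, 72 mm diameter, 120 mm high, on the bench right of the tester, behind the beaker. Origin under its middle.

How it is judged:
By the outcome, as a careful person would: the job done as asked, in the order asked, and still so for the second after the job is handed in, while the arm keeps its last pose, push and grip.
It also fails if it takes over 61 s, if anything falls off the work surface, if the arm or the gripper's body presses on something with over 40 N, if the wrist force passes 120 N, or if a joint passes its speed limit or range.

## Working session

There is one attempt and no reset: what is moved stays moved. The work goes in short steps, Python scripts to look and compute and a tool call to move; the robot and the scene stay as the last step left them, time stands still between calls to the robot, and variables do not carry over. Pictures are saved under pics/ and viewed, about 8 in all and at most 12, crops included, and the job is handed in when it is done.

Besides the shell and the picture viewer there is one more tool, called by a JSON object that holds its "op" and its "data". arm_command: Moves the arm, as the interface text tells. Its arguments: {"type":"object","properties":{"targets":{"type":"array"}},"required":["targets"]}

```bash
mkdir -p pics; python3 - <<'E'
from rig import bot, viewer
import cv2,numpy as np,pickle
s=bot.read_state();print(s)
d={}
for n in("scene","top"):
    c=viewer.capture(n);d[n]=c
    cv2.imwrite(f"pics/{n}0.png",c["frame"][:,:,::-1])
    print(n,c["fx"],c["cx"],c["cy"],c["D"],np.round(c["view"],3).tolist())
pickle.dump(d,open("d0.pkl","wb"))
E
```

```text
{'time_s': 0.0, 'joint_positions': array([-8.52846770e+01,  3.02785539e+01,  8.21570206e+01, -2.28753659e-04,
        6.76885015e+01, -1.02274670e+01]), 'qvel': array([-0.04225045,  0.07187366,  0.11219783, -0.11647297,  0.00601972,
       -0.01389478]), 'tau': array([-3.52281950e-04, -4.40035915e+01, -1.76593298e+01,  6.32991409e-02,
        5.84449363e-02, -1.65338565e-04]), 'position': array([ 0.16113581, -0.60326357,  0.29127237]), 'tcp_rot': array([[ 2.57855712e-01, -9.66183419e-01, -1.81698659e-04],
       [-9.66181084e-01, -2.57855495e-01,  2.15789787e-03],
       [-2.13177714e-03, -3.80872486e-04, -9.99997655e-01]]), 'force': array([-0.21929799,  0.31878748,  0.22356291]), 'moment': array([-0.00404086,  0.00103416, -0.02472411]), 'opening': 0.9959472411310226}
scene 386.6707494225757 254.94937588758484 199.9280227283583 [0.00781405 0.         0.         0.         0.        ] [[0.212, 0.977, 0.006, -0.12], [0.652, -0.137, -0.745, -0.248], [-0.728, 0.162, -0.667, 1.646], [0.0, 0.0, 0.0, 1.0]]
top 436.51820699131855 252.42171861046162 192.73618266453389 [0.05246217 0.         0.         0.         0.        ] [[0.008, -1.0, -0.009, 0.001], [-0.982, -0.006, -0.19, 0.592], [0.19, 0.01, -0.982, 1.284], [0.0, 0.0, 0.0, 1.0]]
```

View pics/top0.png

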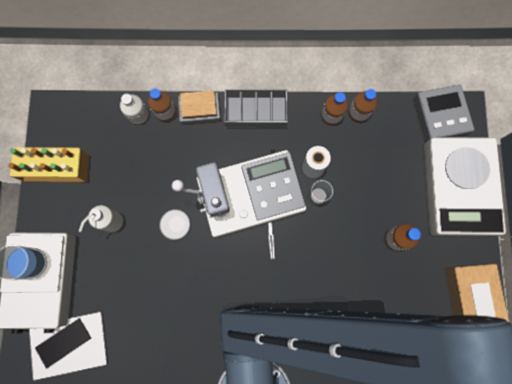

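View pics/scene0.png

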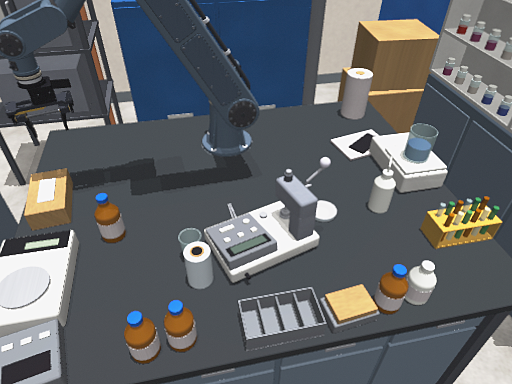

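The tester faces the robot, with its plinth's front edge in the top view running from (213,234) to (305,212). The keys are near (263,206) and (285,198), and the ball is at (178,186). Next I'll enlarge this area.

```bash
python3 - <<'E'
import cv2,pickle
d=pickle.load(open("d0.pkl","rb"))
f=d["top"]["frame"][140:245,165:325,::-1]
cv2.imwrite("pics/topc.png",cv2.resize(f,None,fx=5,fy=5,interpolation=cv2.INTER_CUBIC))
E
```

```text
(no output)
```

View pics/topc.png

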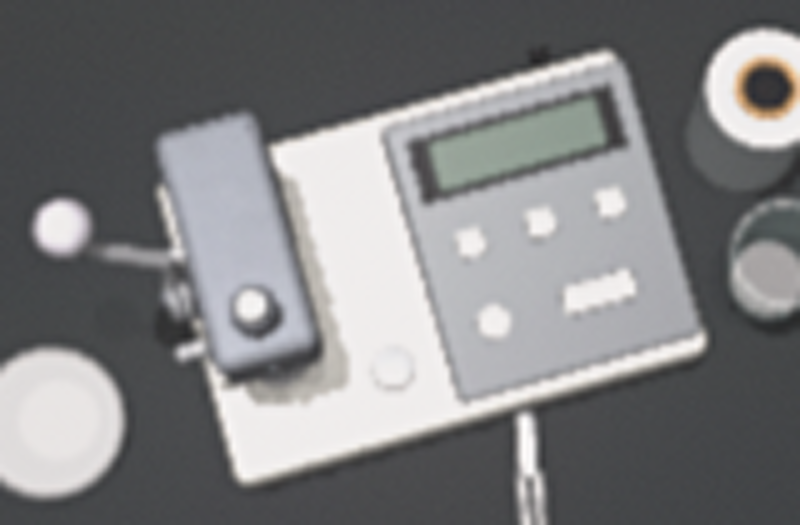

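Crop pixels (scale 5, offset 165,140): square keys (470,243), (540,222), (610,202); round key (494,321); bar key (600,291); ball (62,228); head cylinder (252,305). The plinth's front corners are near (237,487) and (707,352). I'll fit x, y and yaw, then cast the key rays.

```bash
cat > h.py <<'E'
import cv2,numpy as np
def K(c): return np.array([[c["fx"],0,c["cx"]],[0,c["fy"],c["cy"]],[0,0,1.]])
def proj(c,P):
    V=np.array(c["view"]); return cv2.projectPoints(np.atleast_2d(P).astype(float),cv2.Rodrigues(V[:3,:3])[0],V[:3,3],K(c),np.array(c["D"]))[0][:,0]
def T(p,P):
    P=np.atleast_2d(P); c,s=np.cos(p[2]),np.sin(p[2])
    return np.c_[p[0]+c*P[:,0]-s*P[:,1],p[1]+s*P[:,0]+c*P[:,1],P[:,2]]
def keys(xf,xb,y0):
    z=lambda x:.081+(x+.005)*np.tan(.17)
    return np.array([[xb,y0+.044,z(xb)],[xb,y0,z(xb)],[xb,y0-.044,z(xb)],[xf,y0+.044,z(xf)],[xf,y0-.022,z(xf)]])
E
cat > fit.py <<'E'
from h import *;import pickle
from scipy.optimize import least_squares
d=pickle.load(open("d0.pkl","rb"));c=d["top"]
px=np.array([[470,243],[540,222],[610,202],[494,321],[600,291],[62,228],[252,305],[237,487],[707,352]])
px=(px+.5)/5-.5+[165,140]
oth=np.array([[.028,.14,.271],[-.03,.06,.232],[-.1,.105,.055],[-.1,-.195,.055]])
w=np.r_[np.ones(7),.5,.5][:,None]
f=lambda q:(w*(proj(c,T(q[:3],np.r_[keys(q[3],q[4],q[5]),oth]))-px)).ravel()
r=least_squares(f,[.6,0,.2,-.05,0,-.115],loss="soft_l1")
q=r.x;print(np.round(q,4),np.degrees(q[2]));print(np.round(r.fun.reshape(-1,2),2).tolist())
print("keys L M R P Z",np.round(T(q[:3],keys(*q[3:])),4).tolist())
print("ball rest/stop",np.round(T(q[:3],[[.028,.14,.271],[-.103,.14,.203],[0,.14,.165]]),4).tolist())
E
python3 fit.py
```

```text
[ 5.820e-01  5.500e-02  2.889e-01 -4.960e-02 -5.000e-04 -1.157e-01] 16.55536742100451
[[0.17, -0.2], [0.15, 0.02], [0.09, 0.05], [-0.09, 0.06], [-0.33, 0.06], [0.31, 0.11], [-0.44, 0.06], [-0.14, -0.09], [0.37, -0.3]]
keys L M R P Z [[0.6019, -0.0139, 0.0818], [0.6144, -0.0561, 0.0818], [0.6269, -0.0982, 0.0818], [0.5549, -0.0279, 0.0733], [0.5737, -0.0911, 0.0733]]
ball rest/stop [[0.5689, 0.1971, 0.271], [0.4434, 0.1598, 0.203], [0.5421, 0.1892, 0.165]]
```

```bash
cat >> h.py <<'E'
from scipy.spatial.transform import Rotation as Ro
Q=[.582,.055,.2889,-.0496,-.0005,-.1157]
def Rt(tilt,yaw=Q[2]):
    x=np.array([np.sin(yaw),-np.cos(yaw),0]); f=np.array([np.cos(yaw),np.sin(yaw),0])
    z=np.sin(tilt)*f-np.cos(tilt)*np.array([0,0,1.])
    return np.c_[x,np.cross(z,x),z]
def move(tip,R,ext,s):
    "row offset(cm)/rot(deg) that brings the point ext ahead of the TCP to tip"
    R0=s["tcp_rot"];p=np.asarray(tip)-ext*R[:,2]
    return np.round(R0.T@(p-s["position"])*100,2),np.round(np.degrees(Ro.from_matrix(R0.T@R).as_rotvec()),2)
E
python3 - <<'E'
from h import *; from rig import bot
s=bot.read_state();print(bot.tip_extent)
R=Rt(.17);k=T(Q[:3],keys(*Q[3:]))
print(R)
print(move(k[3]-.04*R[:,2],R,bot.tip_extent,s))
E
```

```text
0.0697
[[ 0.28489798 -0.94474001  0.16217107]
 [-0.95855784 -0.28079111  0.04819971]
 [ 0.         -0.16918235 -0.98558477]]
(array([-45.37, -51.02,  11.1 ]), array([ 9.72, -0.03, -1.62]))
```

{"op": "arm_command", "data": {"targets": [{"offset":[-3.3,-3.7,0],"rot":[0,0,0],"gripper":1},{"offset":[-6.6,-7.4,0],"rot":[0,0,0],"gripper":1},{"offset":[-9.9,-11.1,0],"rot":[0,0,0],"gripper":1},{"offset":[-13.2,-14.8,0],"rot":[0,0,0],"gripper":1},{"offset":[-16.5,-18.5,0],"rot":[0,0,0],"gripper":1},{"offset":[-19.8,-22.2,0],"rot":[0,0,0],"gripper":1},{"offset":[-23.1,-25.9,0],"rot":[0,0,0],"gripper":1},{"offset":[-26.4,-29.6,0],"rot":[0,0,0],"gripper":1}]}}

```text
time_s: 0.9
position: [0.3797, -0.2705, 0.2921]
tcp_rot: [[0.257, -0.966, -0.0], [-0.966, -0.257, 0.0], [-0.0, 0.0, -1.0]]
force: [1.2, 0.4, -0.6]
opening: 0.356
```

{"op": "arm_command", "data": {"targets": [{"offset":[-3.3,-3.7,0],"rot":[0,0,0],"gripper":1},{"offset":[-6.6,-7.4,0],"rot":[0,0,0],"gripper":1},{"offset":[-9.9,-11.1,0],"rot":[0,0,0],"gripper":1},{"offset":[-13.2,-14.8,0],"rot":[0,0,0],"gripper":1},{"offset":[-16.5,-18.5,1],"rot":[0,0,0],"gripper":1},{"offset":[-19,-21.4,4],"rot":[4,0,-1],"gripper":1},{"offset":[-19,-21.4,7],"rot":[9.72,0,-1.6],"gripper":1},{"offset":[-19,-21.4,7],"rot":[9.72,0,-1.6],"gripper":1}]}}

```text
time_s: 1.7
position: [0.5323, -0.0314, 0.2181]
tcp_rot: [[0.286, -0.946, 0.15], [-0.958, -0.282, 0.05], [-0.005, -0.158, -0.987]]
force: [-0.7, 1.1, -0.4]
opening: 0.004
```

```bash
cat > chk.py <<'E'
from h import *; from rig import bot; import sys
s=bot.read_state();R=Rt(.17);k=T(Q[:3],keys(*Q[3:]))
i,h=int(sys.argv[1]),float(sys.argv[2])
print(s["time_s"],s["force"].round(2),s["opening"],s["position"].round(4),np.abs(s["qvel"]).max().round(2))
print(move(k[i]-h*R[:,2],R,bot.tip_extent,s))
E
python3 chk.py 3 .03
```

```text
1.7 [-0.7   1.12 -0.37] 0.0038268100832997477 [ 0.5323 -0.0314  0.2181] 6.94
(array([0.33, 0.17, 4.68]), array([0.62, 0.29, 0.03]))
```

{"op": "arm_command", "data": {"targets": [{"offset":[0.2,0,2.3],"rot":[0,0,0],"gripper":1},{"offset":[0.3,0,4.6],"rot":[0,0,0],"gripper":1},{"offset":[0.3,0,4.6],"rot":[0,0,0],"gripper":1},{"offset":[0.3,0,4.6],"rot":[0,0,0],"gripper":1},{"offset":[0.3,0,4.6],"rot":[0,0,0],"gripper":1}]}}

```text
time_s: 2.2
position: [0.5459, -0.0351, 0.1784]
tcp_rot: [[0.284, -0.945, 0.164], [-0.959, -0.28, 0.045], [0.004, -0.17, -0.985]]
force: [0.6, 0.5, -0.1]
opening: 0.002
```

```bash
python3 chk.py 3 .0; python3 - <<'E'
from h import *; from rig import bot,viewer
c=viewer.capture("wrist");k=T(Q[:3],keys(*Q[3:]))
p=proj(c,k);print(p.round(1).tolist())
f=c["frame"][:,:,::-1].copy()
s=bot.read_state();print(proj(c,s["position"]+.0697*s["tcp_rot"][:,2]))
for a in p: cv2.drawMarker(f,tuple(int(v) for v in a.round()),(0,0,255),0,8)
cv2.imwrite("pics/w1.png",f)
E
```

```text
2.2 [ 0.55  0.55 -0.06] 0.0021029809145134823 [ 0.5459 -0.0351  0.1784] 0.56
(array([-0.45,  0.73,  3.56]), array([-0.06, -0.21, -0.03]))
[[250.5, 157.4], [313.5, 157.3], [376.8, 157.1], [251.1, 223.0], [339.2, 222.9]]
[[257.06650956 235.72594592]]
```

View pics/w1.png

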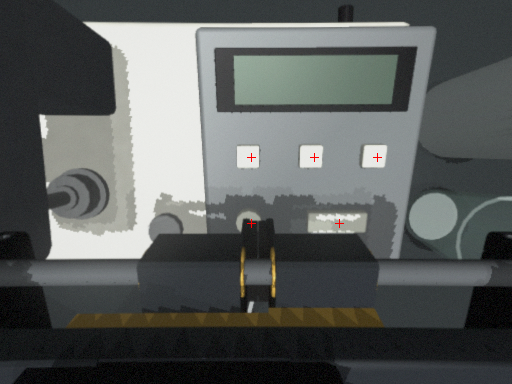

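The wrist view shows the square keys at (248,157), (311,157), (374,157) and the bar key at (337,222). My predictions (red crosses) sit about 3 px (2 mm) to the right, which is within calibration. I'll shift 1 mm left.

{"op": "arm_command", "data": {"targets": [{"offset":[-0.55,0.7,1.0],"rot":[0,0,0],"gripper":1},{"offset":[-0.55,0.7,2.5],"rot":[0,0,0],"gripper":1},{"offset":[-0.55,0.7,3.2],"rot":[0,0,0],"gripper":1},{"offset":[-0.55,0.7,3.2],"rot":[0,0,0],"gripper":1},{"offset":[-0.55,0.7,3.2],"rot":[0,0,0],"gripper":1},{"offset":[-0.55,0.7,3.2],"rot":[0,0,0],"gripper":1}]}}

```text
time_s: 2.85
position: [0.5427, -0.0299, 0.1449]
tcp_rot: [[0.285, -0.945, 0.164], [-0.959, -0.281, 0.045], [0.003, -0.17, -0.985]]
force: [-0.7, 0.2, -0.9]
opening: 0.005
```

```bash
python3 chk.py 3 .0
```

```text
2.85 [-0.73  0.2  -0.94] 0.004642224924967878 [ 0.5427 -0.0299  0.1449] 0.12
(array([ 0.16, -0.  ,  0.29]), array([-0.04, -0.18,  0.01]))
```

{"op": "arm_command", "data": {"targets": [{"offset":[0,0,0.3],"rot":[0,0,0],"gripper":1},{"offset":[0,0,0.6],"rot":[0,0,0],"gripper":1},{"offset":[0,0,0.6],"rot":[0,0,0],"gripper":1},{"offset":[0,0,0.6],"rot":[0,0,0],"gripper":1}]}}

```text
time_s: 3.25
position: [0.5438, -0.0296, 0.139]
tcp_rot: [[0.284, -0.944, 0.164], [-0.959, -0.281, 0.045], [0.003, -0.17, -0.985]]
force: [-1.1, -0.3, 7.1]
opening: 0.006
```

```bash
python3 chk.py 3 .0
```

```text
3.25 [-1.06 -0.28  7.12] 0.0059670073183403565 [ 0.5438 -0.0296  0.139 ] 0.06
(array([ 0.15,  0.01, -0.31]), array([-0.07, -0.2 ,  0.01]))
```

{"op": "arm_command", "data": {"targets": [{"offset":[0,0,0.1],"rot":[0,0,0],"gripper":1},{"offset":[0,0,0.1],"rot":[0,0,0],"gripper":1},{"offset":[0,0,0.1],"rot":[0,0,0],"gripper":1}]}}

```text
time_s: 3.55
position: [0.5438, -0.0296, 0.1389]
tcp_rot: [[0.285, -0.944, 0.165], [-0.959, -0.281, 0.045], [0.004, -0.171, -0.985]]
force: [-3.0, -1.1, 14.1]
opening: 0.007
```

Bottomed out: force went from 7 to 14 N for almost no travel. I'll lift and move over the middle key.

{"op": "arm_command", "data": {"targets": [{"offset":[0,0,-1.0],"rot":[0,0,0],"gripper":1},{"offset":[0,0,-2.5],"rot":[0,0,0],"gripper":1},{"offset":[2.2,-2.5,-2.5],"rot":[0,0,0],"gripper":1},{"offset":[4.4,-5.0,-2.5],"rot":[0,0,0],"gripper":1},{"offset":[4.4,-5.0,-2.5],"rot":[0,0,0],"gripper":1},{"offset":[4.4,-5.0,-1.0],"rot":[0,0,0],"gripper":1},{"offset":[4.4,-5.0,-1.0],"rot":[0,0,0],"gripper":1},{"offset":[4.4,-5.0,-1.0],"rot":[0,0,0],"gripper":1}]}}

```text
time_s: 4.35
position: [0.5995, -0.057, 0.1541]
tcp_rot: [[0.285, -0.945, 0.158], [-0.959, -0.281, 0.047], [-0.0, -0.165, -0.986]]
force: [-0.2, -0.3, 0.4]
opening: 0.007
```

```bash
python3 chk.py 1 .0; python3 - <<'E'
from h import *; from rig import bot,viewer
c=viewer.capture("wrist");f=c["frame"][:,:,::-1].copy()
for a in proj(c,T(Q[:3],keys(*Q[3:]))): cv2.drawMarker(f,tuple(int(v) for v in a.round()),(0,0,255),0,8)
cv2.imwrite("pics/w2.png",f)
E
```

```text
4.35 [-0.17 -0.34  0.38] 0.006609908700403085 [ 0.5995 -0.057   0.1541] 0.88
(array([ 0.33, -0.22,  0.4 ]), array([0.25, 0.02, 0.  ]))
```

View pics/w2.png

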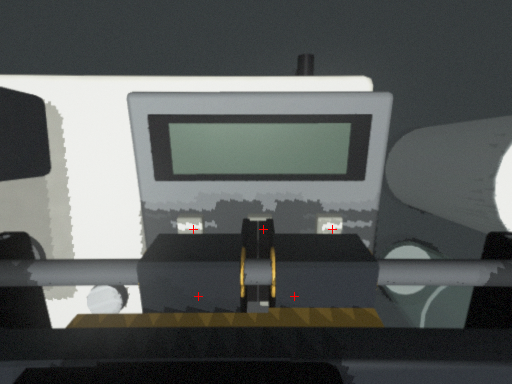

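The fingers at column 258 are centred on the middle key, which lies midway between the side keys at (190,226) and (330,226).

{"op": "arm_command", "data": {"targets": [{"offset":[0,-0.2,0],"rot":[0,0,0],"gripper":1},{"offset":[0,-0.2,0.3],"rot":[0,0,0],"gripper":1},{"offset":[0,-0.2,0.6],"rot":[0,0,0],"gripper":1},{"offset":[0,-0.2,0.8],"rot":[0,0,0],"gripper":1},{"offset":[0,-0.2,0.8],"rot":[0,0,0],"gripper":1},{"offset":[0,-0.2,0.8],"rot":[0,0,0],"gripper":1}]}}

```text
time_s: 5.0
position: [0.605, -0.057, 0.1485]
tcp_rot: [[0.284, -0.945, 0.163], [-0.959, -0.281, 0.046], [0.003, -0.17, -0.986]]
force: [-0.5, 0.5, 3.7]
opening: 0.004
```

```bash
python3 chk.py 1 .0
```

```text
5.0 [-0.5   0.47  3.73] 0.004022371102117199 [ 0.605  -0.057   0.1485] 0.04
(array([ 0.18,  0.2 , -0.23]), array([-0.02, -0.15,  0.  ]))
```

{"op": "arm_command", "data": {"targets": [{"offset":[0,0,0.1],"rot":[0,0,0],"gripper":1},{"offset":[0,0,0.1],"rot":[0,0,0],"gripper":1},{"offset":[0,0,0.1],"rot":[0,0,0],"gripper":1}]}}

```text
time_s: 5.3
position: [0.6051, -0.0569, 0.1478]
tcp_rot: [[0.284, -0.945, 0.163], [-0.959, -0.281, 0.046], [0.003, -0.17, -0.985]]
force: [-0.2, 1.1, 6.5]
opening: 0.005
```

{"op": "arm_command", "data": {"targets": [{"offset":[0,0,0.1],"rot":[0,0,0],"gripper":1},{"offset":[0,0,0.1],"rot":[0,0,0],"gripper":1},{"offset":[0,0,0.1],"rot":[0,0,0],"gripper":1}]}}

```text
time_s: 5.6
position: [0.6051, -0.0569, 0.1477]
tcp_rot: [[0.285, -0.945, 0.164], [-0.959, -0.281, 0.046], [0.003, -0.17, -0.985]]
force: [-2.8, 1.4, 12.3]
opening: 0.005
```

Bottomed at 12 N. Now the bar key.

{"op": "arm_command", "data": {"targets": [{"offset":[0,0,-1.0],"rot":[0,0,0],"gripper":1},{"offset":[0,0,-2.5],"rot":[0,0,0],"gripper":1},{"offset":[1.1,2.5,-2.5],"rot":[0,0,0],"gripper":1},{"offset":[2.2,5.1,-2.5],"rot":[0,0,0],"gripper":1},{"offset":[2.2,5.1,-2.5],"rot":[0,0,0],"gripper":1},{"offset":[2.2,5.1,-1.0],"rot":[0,0,0],"gripper":1},{"offset":[2.2,5.1,-1.0],"rot":[0,0,0],"gripper":1},{"offset":[2.2,5.1,-1.0],"rot":[0,0,0],"gripper":1}]}}

```text
time_s: 6.4
position: [0.5619, -0.0923, 0.1468]
tcp_rot: [[0.285, -0.945, 0.162], [-0.958, -0.282, 0.046], [0.002, -0.168, -0.986]]
force: [0.1, -0.2, -0.1]
opening: 0.003
```

```bash
python3 chk.py 4 .0
```

```text
6.4 [ 0.09 -0.24 -0.14] 0.002947907645309014 [ 0.5619 -0.0923  0.1468] 0.7
(array([0.23, 0.1 , 0.46]), array([ 0.05, -0.1 ,  0.05]))
```

{"op": "arm_command", "data": {"targets": [{"offset":[0,0,0.4],"rot":[0,0,0],"gripper":1},{"offset":[0,0,0.7],"rot":[0,0,0],"gripper":1},{"offset":[0,0,0.9],"rot":[0,0,0],"gripper":1},{"offset":[0,0,0.9],"rot":[0,0,0],"gripper":1},{"offset":[0,0,0.9],"rot":[0,0,0],"gripper":1}]}}

```text
time_s: 6.9
position: [0.5635, -0.0921, 0.1393]
tcp_rot: [[0.285, -0.945, 0.164], [-0.959, -0.281, 0.046], [0.003, -0.17, -0.985]]
force: [-0.5, 1.4, 4.8]
opening: 0.01
```

{"op": "arm_command", "data": {"targets": [{"offset":[0,0,0.1],"rot":[0,0,0],"gripper":1},{"offset":[0,0,0.1],"rot":[0,0,0],"gripper":1},{"offset":[0,0,0.1],"rot":[0,0,0],"gripper":1}]}}

```text
time_s: 7.2
position: [0.5636, -0.0921, 0.1391]
tcp_rot: [[0.285, -0.944, 0.164], [-0.959, -0.281, 0.046], [0.003, -0.171, -0.985]]
force: [-1.1, 1.5, 10.7]
opening: 0.006
```

Zero key bottomed. I'll work out the lift and the approach above the ball.

```bash
cat > lev.py <<'E'
from h import *; from rig import bot; import sys
s=bot.read_state();R=Rt(0.)
def ball(q): return T(Q[:3],[[.11*np.sin(.262-q),.14,.165+.11*np.cos(.262-q)]])[0]
if __name__=="__main__":
    print(s["time_s"],s["force"].round(2),s["opening"],s["position"].round(4))
    print(move(ball(0)+[0,0,float(sys.argv[1])],R,.051,s))
E
python3 lev.py .075
```

```text
7.2 [-1.15  1.55 10.66] 0.005700433978249161 [ 0.5636 -0.0921  0.1391]
(array([-27.5 , -13.09, -24.01]), array([-9.82, -0.17,  0.01]))
```

{"op": "arm_command", "data": {"targets": [{"offset":[0,0,-1],"rot":[0,0,0],"gripper":1},{"offset":[0,0,-5],"rot":[0,0,0],"gripper":1},{"offset":[0,0,-10],"rot":[0,0,0],"gripper":0.6},{"offset":[0,-2,-14.5],"rot":[0,0,0],"gripper":0.3},{"offset":[0,-3,-19],"rot":[-3,0,0],"gripper":0.2},{"offset":[0,-4,-23.5],"rot":[-9.8,0,0],"gripper":0.2},{"offset":[-4.5,-6,-24],"rot":[-9.8,0,0],"gripper":0.2},{"offset":[-9,-8,-24],"rot":[-9.8,0,0],"gripper":0.2}]}}

```text
time_s: 8.0
position: [0.5753, 0.0054, 0.3902]
tcp_rot: [[0.282, -0.959, 0.004], [-0.959, -0.282, -0.004], [0.005, -0.003, -1.0]]
force: [0.8, 0.4, 0.2]
opening: 0.466
```

```bash
python3 lev.py .075
```

```text
8.0 [0.77 0.35 0.16] 0.46636249491116155 [0.5753 0.0054 0.3902]
(array([-18.58,  -4.84,  -0.78]), array([-0.18, -0.31, -0.18]))
```

{"op": "arm_command", "data": {"targets": [{"offset":[-4.7,-1.2,-0.8],"rot":[0,0,0],"gripper":0.2},{"offset":[-9.4,-2.4,-0.8],"rot":[0,0,0],"gripper":0.2},{"offset":[-14.1,-3.6,-0.8],"rot":[0,0,0],"gripper":0.2},{"offset":[-18.2,-4.8,-0.8],"rot":[0,0,0],"gripper":0.2},{"offset":[-18.2,-4.8,-0.8],"rot":[0,0,0],"gripper":0.2},{"offset":[-18.2,-4.8,-0.8],"rot":[0,0,0],"gripper":0.2},{"offset":[-18.2,-4.8,-0.8],"rot":[0,0,0],"gripper":0.2}]}}

```text
time_s: 8.7
position: [0.5681, 0.1926, 0.3946]
tcp_rot: [[0.284, -0.959, -0.002], [-0.959, -0.284, -0.004], [0.003, 0.003, -1.0]]
force: [0.7, 0.9, -0.7]
opening: 0.799
```

```bash
python3 lev.py .075;python3 - <<'E'
from lev import *; from rig import viewer
c=viewer.capture("wrist");f=c["frame"][:,:,::-1].copy()
for P in (ball(0),s["position"]+.051*s["tcp_rot"][:,2]):
    a=proj(c,P)[0];print(a);cv2.drawMarker(f,tuple(int(v) for v in a.round()),(0,0,255),0,8)
cv2.imwrite("pics/w3.png",f)
E
```

```text
8.7 [ 0.67  0.92 -0.74] 0.7992555113815242 [0.5681 0.1926 0.3946]
(array([-0.41, -0.26, -0.26]), array([ 0.15, -0.18, -0.06]))
[251.67955143 201.71993289]
[257.17698868 250.4594977 ]
```

View pics/w3.png

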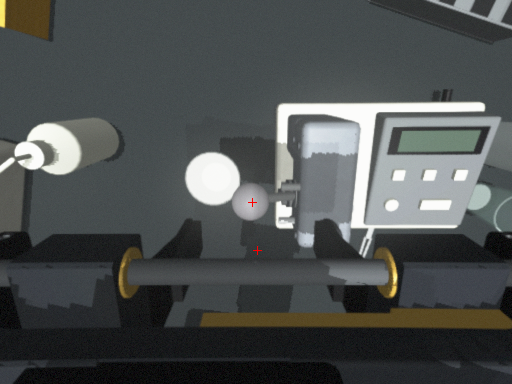

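The ball is at (251,202), within 1 px of the prediction, and the keys look up again. Descending to pinch it.

{"op": "arm_command", "data": {"targets": [{"offset":[-0.4,-0.2,0],"rot":[0,0,0],"gripper":0.2},{"offset":[-0.4,-0.2,2],"rot":[0,0,0],"gripper":0.2},{"offset":[-0.4,-0.2,4.5],"rot":[0,0,0],"gripper":0.2},{"offset":[-0.4,-0.2,6.5],"rot":[0,0,0],"gripper":0.2},{"offset":[-0.4,-0.2,7.1],"rot":[0,0,0],"gripper":0.2},{"offset":[-0.4,-0.2,7.1],"rot":[0,0,0],"gripper":0.2},{"offset":[-0.4,-0.2,7.1],"rot":[0,0,0],"gripper":0.2}]}}

```text
time_s: 9.45
position: [0.5698, 0.1975, 0.3249]
tcp_rot: [[0.284, -0.959, 0.001], [-0.959, -0.284, -0.002], [0.003, -0.001, -1.0]]
force: [0.2, 0.4, 0.0]
opening: 0.796
```

```bash
python3 lev.py 0
```

```text
9.45 [0.24 0.38 0.05] 0.7961917715595056 [0.5698 0.1975 0.3249]
(array([0.01, 0.04, 0.27]), array([-0.03, -0.15, -0.06]))
```

Close in, 2.7 mm high; lower it 2 mm and close.

{"op": "arm_command", "data": {"targets": [{"offset":[0,0,0.2],"rot":[0,0,0],"gripper":0.2},{"offset":[0,0,0.2],"rot":[0,0,0],"gripper":0.6},{"offset":[0,0,0.2],"rot":[0,0,0],"gripper":1},{"offset":[0,0,0.2],"rot":[0,0,0],"gripper":1},{"offset":[0,0,0.2],"rot":[0,0,0],"gripper":1},{"offset":[0,0,0.2],"rot":[0,0,0],"gripper":1},{"offset":[0,0,0.2],"rot":[0,0,0],"gripper":1},{"offset":[0,0,0.2],"rot":[0,0,0],"gripper":1}]}}

```text
time_s: 10.25
position: [0.5688, 0.1986, 0.3219]
tcp_rot: [[0.285, -0.959, -0.001], [-0.959, -0.285, -0.001], [0.0, 0.001, -1.0]]
force: [-1.3, 3.1, 0.0]
opening: 0.327
```

```bash
python3 - <<'E'
from lev import *
print(s["time_s"],s["force"].round(2),s["opening"],s["position"].round(4))
b=ball(0)
for q in np.arange(.1,1.53,.1).tolist()+[1.48,1.52]: print(round(q,2),(s["tcp_rot"].T@(ball(q)-b)*100).round(2))
E
```

```text
10.25 [-1.32  3.1   0.03] 0.3266238330811282 [0.5688 0.1986 0.3219]
0.1 [ 0.    1.08 -0.23]
0.2 [ 0.    2.17 -0.35]
0.3 [ 0.    3.27 -0.36]
0.4 [ 0.    4.36 -0.27]
0.5 [ 0.    5.44 -0.06]
0.6 [0.   6.5  0.26]
0.7 [0.   7.51 0.67]
0.8 [0.   8.48 1.19]
0.9 [0.  9.4 1.8]
1.0 [ 0.   10.25  2.5 ]
1.1 [ 0.   11.02  3.28]
1.2 [ 0.   11.71  4.13]
1.3 [ 0.   12.32  5.05]
1.4 [ 0.   12.83  6.03]
1.5 [ 0.   13.24  7.05]
1.48 [ 0.   13.16  6.84]
1.52 [ 0.   13.31  7.26]
```

The ball is gripped (28 mm opening). Pulling along the arc now.

{"op": "arm_command", "data": {"targets": [{"offset":[0.0,0.5,-0.1],"rot":[0,0,0],"gripper":1},{"offset":[0.0,1.1,-0.2],"rot":[0,0,0],"gripper":1},{"offset":[0.0,2.2,-0.3],"rot":[0,0,0],"gripper":1},{"offset":[0.0,3.3,-0.4],"rot":[0,0,0],"gripper":1},{"offset":[0.0,4.4,-0.3],"rot":[0,0,0],"gripper":1},{"offset":[0.0,5.4,-0.1],"rot":[0,0,0],"gripper":1},{"offset":[0.0,6.5,0.3],"rot":[0,0,0],"gripper":1},{"offset":[0.0,6.5,0.3],"rot":[0,0,0],"gripper":1}]}}

```text
time_s: 11.05
position: [0.5074, 0.1803, 0.3203]
tcp_rot: [[0.285, -0.959, 0.005], [-0.959, -0.285, 0.0], [0.001, -0.005, -1.0]]
force: [4.0, 6.9, 2.8]
opening: 0.325
```

```bash
cat > q.py <<'E'
from lev import *
print(s["time_s"],s["force"].round(2),(s["tcp_rot"].T@s["force"]).round(2),s["opening"],s["position"].round(4))
g=s["position"]+.051*s["tcp_rot"][:,2]-[Q[0],Q[1],0]
x=g[:2]@[np.cos(Q[2]),np.sin(Q[2])];z=g[2]-.165
print("q",.262-np.arctan2(x,z),"r",np.hypot(x,z))
for q in (.6,.7,.8,.9,1,1.1,1.2,1.3,1.4,1.48,1.52): print(q,(s["tcp_rot"].T@(ball(q)-s["position"]-.051*s["tcp_rot"][:,2])*100).round(2))
E
python3 q.py
```

```text
11.05 [4.   6.87 2.76] [-5.45 -5.8  -2.74] 0.3254294989518482 [0.5074 0.1803 0.3203]
q 0.5906896079683461 r 0.11021057359577843
0.6 [0.13 0.09 0.05]
0.7 [0.13 1.11 0.46]
0.8 [0.13 2.08 0.98]
0.9 [0.13 3.   1.58]
1 [0.13 3.85 2.28]
1.1 [0.13 4.63 3.05]
1.2 [0.13 5.33 3.9 ]
1.3 [0.13 5.94 4.82]
1.4 [0.12 6.45 5.79]
1.48 [0.12 6.8  6.6 ]
1.52 [0.12 6.94 7.01]
```

{"op": "arm_command", "data": {"targets": [{"offset":[-0.05,1.0,0.4],"rot":[0,0,0],"gripper":1},{"offset":[-0.1,2.0,0.9],"rot":[0,0,0],"gripper":1},{"offset":[-0.1,2.9,1.5],"rot":[0,0,0],"gripper":1},{"offset":[-0.1,3.8,2.2],"rot":[0,0,0],"gripper":1},{"offset":[-0.1,4.6,3.0],"rot":[0,0,0],"gripper":1},{"offset":[-0.1,5.3,3.9],"rot":[0,0,0],"gripper":1},{"offset":[-0.1,5.9,4.8],"rot":[0,0,0],"gripper":1},{"offset":[-0.1,5.9,4.8],"rot":[0,0,0],"gripper":1}]}}

```text
time_s: 11.85
position: [0.4501, 0.1633, 0.2718]
tcp_rot: [[0.285, -0.959, 0.001], [-0.959, -0.285, -0.003], [0.003, -0.0, -1.0]]
force: [-0.5, 2.2, 8.0]
opening: 0.326
```

```bash
python3 q.py | sed '3,9d'
```

```text
11.85 [-0.46  2.24  8.01] [-2.26 -0.2  -8.01] 0.32588757341139635 [0.4501 0.1633 0.2718]
q 1.3046322875135614 r 0.11069562716956272
1.3 [ 0.12 -0.09 -0.01]
1.4 [0.12 0.42 0.97]
1.48 [0.12 0.76 1.78]
1.52 [0.12 0.91 2.19]
```

{"op": "arm_command", "data": {"targets": [{"offset":[0,0.4,0.9],"rot":[0,0,0],"gripper":1},{"offset":[0,0.7,1.7],"rot":[0,0,0],"gripper":1},{"offset":[0,0.8,2.0],"rot":[0,0,0],"gripper":1},{"offset":[0,0.8,2.0],"rot":[0,0,0],"gripper":1},{"offset":[0,0.8,2.0],"rot":[0,0,0],"gripper":1},{"offset":[0,0.8,2.0],"rot":[0,0,0],"gripper":1}]}}

```text
time_s: 12.45
position: [0.4411, 0.1606, 0.252]
tcp_rot: [[0.285, -0.958, -0.003], [-0.958, -0.285, -0.004], [0.003, 0.004, -1.0]]
force: [-4.6, 1.6, 9.8]
opening: 0.322
```

```bash
python3 q.py | sed '3,9d'
```

```text
12.45 [-4.55  1.55  9.75] [-2.76  3.96 -9.74] 0.3218927326526128 [0.4411 0.1606 0.252 ]
q 1.5028880499943278 r 0.11122258284657147
1.3 [ 0.13 -1.04 -1.99]
1.4 [ 0.13 -0.53 -1.01]
1.48 [ 0.13 -0.2  -0.2 ]
1.52 [ 0.12 -0.06  0.22]
```

{"op": "arm_command", "data": {"targets": [{"offset":[0,0,0.15],"rot":[0,0,0],"gripper":1},{"offset":[0,0,0.15],"rot":[0,0,0],"gripper":1},{"offset":[0,0,0.15],"rot":[0,0,0],"gripper":1},{"offset":[0,0,0.15],"rot":[0,0,0],"gripper":1}]}}

```text
time_s: 12.85
position: [0.4406, 0.1605, 0.2505]
tcp_rot: [[0.285, -0.958, -0.005], [-0.958, -0.285, -0.004], [0.003, 0.006, -1.0]]
force: [-4.9, -0.2, 10.2]
opening: 0.32
```

```bash
python3 q.py | sed '3,9d'; python3 - <<'E'
from h import *; from rig import viewer
a=[viewer.capture(n)["frame"][:,:,::-1] for n in("wrist","scene")]
cv2.imwrite("pics/end.png",np.hstack([cv2.resize(a[0],(400,300)),cv2.resize(a[1][130:290,180:393],(400,300))]))
E
```

```text
12.85 [-4.86 -0.2  10.21] [ -1.17   4.77 -10.19] 0.3202757660825277 [0.4406 0.1605 0.2505]
q 1.5179172509279404 r 0.11127361257358265
1.3 [ 0.13 -1.09 -2.15]
1.4 [ 0.13 -0.59 -1.17]
1.48 [ 0.13 -0.26 -0.36]
1.52 [ 0.13 -0.11  0.06]
```

View pics/end.png

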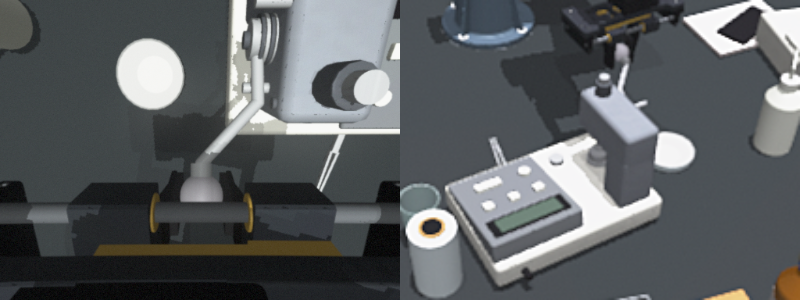

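```bash
python3 q.py | sed -n 1,2p; python3 - <<'E'
from lev import *; from rig import viewer
import time
o=[]
for n in("wrist","scene"):
    c=viewer.capture(n);f=c["frame"][:,:,::-1]
    P=[proj(c,ball(q))[0] for q in(1.3,1.4,1.48)];print(n,np.round(P,1).tolist())
    u,v=P[2].round().astype(int);r=50 if n=="wrist" else 25
    g=cv2.resize(f[v-r:v+r,u-r:u+r],(400,400),interpolation=cv2.INTER_CUBIC);print("crop org",u-r,v-r,400/(2*r))
    o.append(g)
cv2.imwrite("pics/end2.png",np.hstack(o))
E
python3 q.py | sed -n 1,2p
```

```text
12.95 [-4.58  0.08  9.6 ] [-1.36  4.42 -9.58] 0.3157650570394193 [0.4406 0.1605 0.2505]
q 1.5178252165093318 r 0.11127539152901755
wrist [[260.0, 252.6], [259.7, 251.7], [259.6, 249.6]]
crop org 210 200 4.0
scene [[298.8, 154.5], [297.6, 156.2], [296.8, 157.8]]
crop org 272 133 8.0
13.05 [-5.25  0.92  9.52] [-2.35  4.82 -9.5 ] 0.3239456585718092 [0.4406 0.1605 0.2505]
q 1.5177331984554645 r 0.1112535101413961
```

View pics/end2.png

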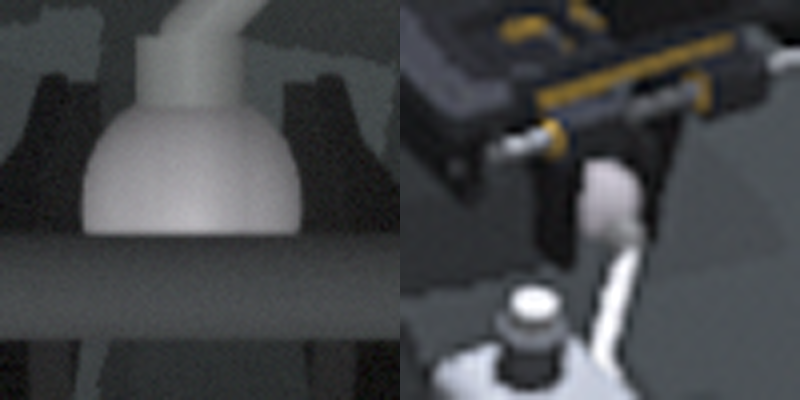

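The scene view puts the ball at about (298,157.1), against a prediction of (296.8,157.8) at the stop. About 11 N tangential is more than the spring's 7 N, so the stop is carrying load. I'll hold for 0.8 s to check it is stable.

{"op": "arm_command", "data": {"targets": [{"offset":[0,0,0.05],"rot":[0,0,0],"gripper":1},{"offset":[0,0,0.05],"rot":[0,0,0],"gripper":1},{"offset":[0,0,0.05],"rot":[0,0,0],"gripper":1},{"offset":[0,0,0.05],"rot":[0,0,0],"gripper":1},{"offset":[0,0,0.05],"rot":[0,0,0],"gripper":1},{"offset":[0,0,0.05],"rot":[0,0,0],"gripper":1},{"offset":[0,0,0.05],"rot":[0,0,0],"gripper":1},{"offset":[0,0,0.05],"rot":[0,0,0],"gripper":1}]}}

```text
time_s: 13.85
position: [0.4404, 0.1605, 0.2499]
tcp_rot: [[0.285, -0.958, -0.005], [-0.958, -0.285, -0.004], [0.003, 0.006, -1.0]]
force: [-5.9, -0.3, 10.3]
opening: 0.321
```

```bash
python3 q.py | sed -n 1,2p; python3 - <<'E'
from lev import *; from rig import viewer
d=__import__("pickle").load(open("d0.pkl","rb"))
for n in("scene",):
    c=viewer.capture(n)["frame"].astype(int);g=d[n]["frame"].astype(int)
    # bystanders / foot: changed pixels outside arm zone
    m=(np.abs(c-g).sum(2)>60).astype(np.uint8);m=cv2.morphologyEx(m,cv2.MORPH_OPEN,np.ones((2,2),np.uint8))
    k,_,st,ce=cv2.connectedComponentsWithStats(m)
    print([(ce[i].round().tolist(),int(st[i,4])) for i in range(1,k) if 200<ce[i][1]])
E
```

```text
13.85 [-5.87 -0.32 10.26] [ -1.34   5.77 -10.22] 0.3205986053738845 [0.4404 0.1605 0.2499]
q 1.5227800383816628 r 0.11128260779454184
[]
```

Force is nearly flat as I push, so the pads may be slipping on a stopped ball. I'll push 3 mm further along the tangent and check by image whether the lever itself still moves.

```bash
cat > rod.py <<'E'
from lev import *; from rig import viewer
for n,(u0,u1,v0,v1) in {"scene":(290,308,150,182)}.items():
    R_=[]
    for _ in range(4):
        f=viewer.capture(n)["frame"][v0:v1,u0:u1].astype(float).mean(2);w=np.clip(f-110,0,None)
        y,x=np.mgrid[v0:v1,u0:u1];b=w[:13];R_.append([(w*x).sum()/w.sum(),(w*y).sum()/w.sum(),(b*x[:13]).sum()/b.sum(),(b*y[:13]).sum()/b.sum()])
    print(n,np.mean(R_,0).round(2),np.std(R_,0).round(2))
E
python3 rod.py
```

```text
scene [296.75 169.77 297.71 156.86] [0.   0.01 0.   0.  ]
```

{"op": "arm_command", "data": {"targets": [{"offset":[0,0.05,0.15],"rot":[0,0,0],"gripper":1},{"offset":[0,0.1,0.3],"rot":[0,0,0],"gripper":1},{"offset":[0,0.1,0.3],"rot":[0,0,0],"gripper":1},{"offset":[0,0.1,0.3],"rot":[0,0,0],"gripper":1}]}}

```text
time_s: 14.5
position: [0.4402, 0.1604, 0.2489]
tcp_rot: [[0.286, -0.958, -0.002], [-0.958, -0.286, -0.004], [0.003, 0.003, -1.0]]
force: [-7.8, 1.0, 24.4]
opening: 0.319
```

```bash
python3 q.py | sed -n 1,2p; python3 rod.py
```

```text
14.5 [-7.78  0.95 24.38] [ -3.06   7.26 -24.37] 0.31855798833724885 [0.4402 0.1604 0.2489]
q 1.5322664207332313 r 0.11098272326002415
scene [296.73 169.87 297.7  156.96] [0. 0. 0. 0.]
```

Now it's firm: force rose to 24 N and the ball stayed still, so the lever is at its stop. I'll ease 1 mm and hand in.

{"op": "arm_command", "data": {"targets": [{"offset":[0,0,-0.1],"rot":[0,0,0],"gripper":1},{"offset":[0,0,-0.1],"rot":[0,0,0],"gripper":1},{"offset":[0,0,-0.1],"rot":[0,0,0],"gripper":1}]}}

```text
time_s: 15.0
position: [0.4402, 0.1604, 0.249]
tcp_rot: [[0.285, -0.958, -0.002], [-0.958, -0.285, -0.004], [0.003, 0.003, -1.0]]
force: [-5.0, 0.1, 16.6]
opening: 0.319
```

```bash
python3 q.py | sed -n 1,2p; python3 rod.py; python3 -c "
from rig import bot,ticket
f=bot.read_state()['force'];print(f)
if 9<f[2]<30: print(ticket.hand_in())"
```

```text
15.0 [-5.04  0.13 16.62] [ -1.51   4.85 -16.61] 0.3193222764499172 [0.4402 0.1604 0.249 ]
q 1.5310767046811018 r 0.1110576003390008
scene [296.74 169.87 297.71 156.97] [0.   0.01 0.   0.  ]
[-5.81937879  0.58073598 16.0869733 ]
the job is handed in; nothing more can be done
None
```

The tester is set up and the job is handed in at about 15 s, with the arm still holding the lever at its stop.

- **Keys:** I pressed power, then millimetres, then zero, and let each one up. Each press ended with force rising to 11–14 N for almost no further travel, so each key was fully down. The fingers stayed centred on the middle key, about 36 mm clear of the edges of the two square keys beside it.
- **Lever:** I pinched the ball and pulled it along its arc. When I pushed a further 3 mm, the force rose to 24 N and the ball moved only about 0.1 px in the scene picture. I then eased off; about 16 N still holds it, more than the 7 N spring, and the ball did not move.
- **Checks that disagreed:**
  - The lever angle worked out from the gripper was 1.53 rad, above the true stop of 1.48. This is probably a few millimetres of calibration error or of the pads sliding on the ball.
  - The force stayed near 11 N during an earlier small push, so the stop was only certain after the 3 mm push.
- **Other things on the bench:** a before-and-after comparison of the lower part of the scene picture showed no changes. It did not cover the upper part, where the arm had moved.
- **Foot height:** I did not measure this directly; I inferred it from the lever being at its stop.

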